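Unpin the hold-down bar and park its pin

TASK

Draw the locking pin out of the clevis at the near end of the hold-down bar and park it in the grey bracket: head all the way in under the roofed notch, shank lying in the open notch, both down behind their lips. Since the roof covers the head, lay the pin down after drawing it and take it again by its shank. Then lift the hold-down bar by its knob to about 45 degrees, so that the stone is free, leave it standing there, and leave the short spare pin, the mallet and the chisel where they are.

Things in the scene. Friction and masses are not known exactly. Their poses are not given: they have to be found in the camera images.
- pin: Loose steel locking pin, 0.18 to 0.37 kg, 146 mm long. Round shank 16 mm thick, 110 mm long; flat block head 36 mm long (y), 30 wide (x), 20 thick (z). Origin on the shank axis at the shoulder between head and shank; +y along the shank to the tip. Starts level in the clevis bore, head out on the -y side, 13 to 23 mm of bare shank between head and clevis, tip showing on the far side. Locks the bar.
- pin_head (a point): Centre of the pin's head block, 18 mm behind the shoulder; axes as the pin. When the pin lies flat on the bench it rests on head and tip, its axis 8 to 10 mm above the bench.
- pin_tip (a point): Tip end of the pin's shank, 110 mm from the shoulder; axes as the pin.
- holddown: Fixed hold-down: wooden plank 340 (x) by 90 (y) by 30 mm with a pink stone 100 by 130 by 34 mm on it, centre 35 mm to +x. Origin on the bench under the plank's centre, z up, +x from clevis to bar pivot. Clevis: two steel lugs 50 mm wide, 74 mm over both in y, tops 110 mm above the bench, centred 120 mm to -x of the origin.
- bore (a point): Mouth of the clevis bore in the face of the -y lug, on the bore axis, 85 mm above the bench; axes as the hold-down. The bore runs along y with 3 mm of clearance: the pin draws straight out along -y with a light pull. The plank's edge lies 8 mm further to -y.
- bar (a joint): Angle of the steel hold-down bar (22 mm square) about its far pivot: 0 lying down through the clevis and over the stone, growing as the near end rises, stop at 1.2 rad. Its stiff hinge (0.8 N m friction) keeps it where it is left; lifting at the knob takes about 8 N.
- bar_hinge (a point): Bar's pivot, 85 mm above the bench, axis along the hold-down's y; axes as the hold-down.
- bar_knob (a point): Middle of the wooden knob on the bar (24 mm in diameter, 30 mm tall, standing upright from the bar when it is down), 170 mm from the pivot towards the clevis and 36 mm above the bar's centre line; it moves and tilts with the bar, and its x axis is along the bar to the pivot.
- bracket: Fixed grey parking bracket, base 70 (x) by 160 (y) by 12 mm. Origin on the bench under the notches' centre line, z up; notches open to -x, the pin parks along y, head to -y. Two notches, each with a front lip 7 mm high, 6 mm thick, at -x and a back wall at +x; the 70 mm between them, y = -24 to 46 mm, is free for fingers above the base.
- head_home (a point): Centre of the parked pin's head, 55 mm above the bench; axes as the bracket. Head notch: bracket y = -80 to -24 mm, floor 45 mm above the bench, 40 mm wide inside (x), roof underside 40 mm above that floor, roof 6 mm thick. Shank notch: y = 46 to 62 mm, floor 47 mm above the bench, 24 mm wide inside, back wall 30 mm high, no roof.
- short_pin: Bystander: a shorter look-alike pin lying on the bench, 98 mm long, shank 12 mm; origin below its shoulder.
- mallet: Bystander: wooden carver's mallet standing on its head, 84 mm across, 215 mm tall; origin under its centre.
- chisel: Bystander: chisel 190 mm long lying on the bench; origin below its middle.

How it is judged:
On the way, in this order (a step that is already met when the one before it is completed fails the run):
1. the pin is drawn fully out of the clevis while the bar is still down (y of pin_tip in the frame of bore below -0.003 m and value of joint bar below 0.15 rad), for 0.1 s.
2. the pin is parked and released in the bracket (x of pin_head in the frame of head_home between -0.009 and 0.009 m and y of pin_head in the frame of head_home between -0.011 and 0.011 m and z of pin_head in the frame of head_home between -0.004 and 0.004 m and angle between the y axis of pin and the y axis of bracket, either way round below 0.12 rad and contact force between the fingers and pin below 0.1 N and linear speed of pin below 0.02 m/s), for 0.3 s.
3. the bar is raised (value of joint bar above 0.6 rad), for 0.1 s.
At the end, for the whole second after the job is handed in: The pin lies at rest and released in the bracket, its head's centre within 9 mm across, 11 mm along and 4 mm in height of head_home, its axis within 0.12 rad of the bracket's y, and the bar stands still, raised by more than 0.6 rad (all of step 2 and value of joint bar above 0.6 rad and velocity of joint bar between -0.05 and 0.05 rad/s); the robot touches nothing.
It fails at once if the short pin, mallet or chisel is moved by more than 40 mm (distance of any of short_pin, mallet, chisel from where it was at the start of the episode above 0.04 m).
It also fails if it takes over 64 s, if anything falls off the work surface, if the arm or the gripper's body presses on something with over 40 N, if the wrist force passes 120 N, or if a joint passes its speed limit or range.

ROBOT

A 6-joint arm with a two-finger parallel gripper is mounted at the origin on the work surface. World frame = base frame: x ahead of the robot, y to its left, z up, the work surface at z = 0. Lengths are in m, angles in rad, forces in N, time in s.
With the tool pointing down it reaches from about 0.3 to 0.75 m from the base axis. Payload 8.5 kg.
Tool frame: the origin (TCP) lies at the very end of the fingers, on their centre line; the grasp point (between the pads) lies 19 mm behind it (env.grasp_offset is the distance from the TCP to the grasp point, in m); z points along the fingers, y is the line along which they close (so a half turn about z gives the same grasp; the last joint's range is limited). The gripper opens to 88 mm and grips with 3 to 60 N. Pads are 18 mm wide; open, the fingers measure 123 mm over their backs; the gripper's body (75 mm by 187 mm) begins 45 mm behind the grasp point.
Start: joints at [-1.335, 0.381, 1.297, -0, 1.464, -0.215], TCP at [0.24, -0.495, 0.239] pointing down, gripper open.
Joint ranges: [-3.11, 3.11], [-0.89, 2.33], [0.22, 2.48], [-1.42, 4.56], [0.17, 2.85], [-2.88, 2.88]. Speed limits (rad/s): [2.39, 2.39, 3.14, 3.14, 3.14, 3.14].

INTERFACE

Orientations are given as a unit quaternion [x, y, z, w].
In Python, from bench import readout, cams, finish_job, env gives the robot as it stands.
- The arm moves only by the tool jog_arm, never from a script. Its argument "series" is text: rows parted by semicolons, each of 7 numbers parted by spaces: the shift along the tool's x, y, z in units of 20 mm (1.0 is 20 mm), then the turn, a rotation vector about the tool's x, y, z in units of 8 degrees (1.0 is 8 degrees), then the opening, from -1 (shut) to 1 (fully open). A call has 1 to 20 rows; each row shifts and turns the commanded pose from where the row before left it, along the tool's axes as they then stand; what a row does not reach is not made up. A row lasts 1/8 s, in which the tool goes at most 62.5 mm and 10.7 degrees, less where a joint would pass 70% of its speed; a pose out of reach is approached as far as the arm can. A call with a number of a shift or a turn outside -1 to 1 is refused whole. A call with a gripper value outside its range is refused whole. The fingers move at their own pace and stop on an object; "grip_force" is the grip in N (left out, the last holds). Time passes only in rows, so rows that do not move let the fingers close. It gives the time, the measured TCP pose, the force, the opening and the grip force at its end, in the units of the state.
- readout.get_state(): the state, without advancing time (a new reading comes with each control period).
- cams.snapshot(name): name is "scene" or "top" or "wrist"; returns (picture, depth): 384x512x3 uint8, blue, green, red; 384x512 float32, m along the optical axis (not along the pixel's ray), 0 where there is no reading.
- cams.camera_params(name): a dict with "camera_matrix" (3x3 intrinsics, pixels), "distortion" ([k1, k2, p1, p2, k3] as OpenCV has them; the pictures are not rectified), "pose" (4x4, takes a point from camera to world coordinates). Camera axes: x right, y up, looking along -z (the intrinsics and any distortion apply to the point x, -y, -z); pixel columns grow to the right and rows downward; lengths in m; the calibration is good to about 2 mm. A picture is of the moment at which its call begins: read the wrist's pose just before it. camera_params takes no time and is no camera call; for the wrist camera it gives the pose at the moment of the call.
- finish_job(): hands the job in; it is judged then, once.
The state is a dict: "clock": time; "joint_pos": joint angles; "joint_vel": joint speeds; "joint_torque": joint torques, N m; "tcp_pos": TCP position; "orientation": TCP orientation; "contact_force": force on the tool from outside, world axes, zero at the start; "wrist_torque": the same for the moment, N m; "gripper_width": finger opening in m; "grasp_force": force on a finger pad.
Only numpy, scipy, OpenCV 4.12 (cv2) and the standard library are available. Lean on these libraries where they do the work, as an engineer would, in place of code of your own. Each camera call takes 0.05 s, during which the arm holds its last target. There are 200 camera calls.

## Working session

There is one attempt and no reset: what is moved stays moved. The work goes in short steps, Python scripts to look and compute and a tool call to move; the robot and the scene stay as the last step left them, time stands still between calls to the robot, and variables do not carry over. Pictures are saved under pics/ and viewed, at most 10 in all, crops included, and the job is handed in when it is done.

Besides the shell and the picture viewer there is one more tool, called after ">>>" by a JSON object that holds its "fn" and its "kwargs". jog_arm: Moves the arm, as the interface text tells. Shifts and turns lie within -1 to 1; 1 stands for 20 mm of shift or 8 degrees of turn. Its arguments: {"type":"object","properties":{"series":{"type":"string"},"grip_force":{"type":"number"}},"required":["series"]}

```bash
mkdir -p pics; ls
python3 - <<'E'
from bench import readout,cams,env
import cv2,numpy as np
print(readout.get_state())
ims=[]
for n in("scene","top"):
    p,d=cams.snapshot(n); np.savez("s_"+n,p=p,d=d,**{k:np.array(v) for k,v in cams.camera_params(n).items()})
    cv2.imwrite(f"pics/{n}0.png",p); print(n,cams.camera_params(n), (d>0).mean())
E
```

```text
pics
{'clock': 0.0, 'joint_pos': array([-1.33533877e+00,  3.81172590e-01,  1.29825123e+00, -1.03465001e-06,
        1.46359180e+00, -2.15302281e-01]), 'joint_vel': array([ 0.00071402,  0.00047817,  0.00134662,  0.00039724,  0.00077665,
       -0.00045416]), 'joint_torque': array([ 4.05409955e-04, -4.37927413e+01, -2.24556792e+01,  7.13865180e-02,
        3.52376711e-02, -9.85173278e-05]), 'tcp_pos': array([ 0.239537  , -0.49478718,  0.23815355]), 'orientation': array([ 9.74709016e-01,  2.23476684e-01, -7.68423024e-06, -7.11441263e-04]), 'contact_force': array([-0.84930115,  0.11279332,  0.09799416]), 'wrist_torque': array([ 0.01790893,  0.02547883, -0.05526889]), 'grasp_force': 0.0, 'gripper_width': 0.08870372551321341}
scene {'camera_matrix': array([[402.36812977,   0.        , 250.29150348],
       [  0.        , 402.36812977, 189.06491938],
       [  0.        ,   0.        ,   1.        ]]), 'distortion': array([-0.02984007,  0.        ,  0.        ,  0.        ,  0.        ]), 'pose': array([[ 0.40006714, -0.57827031,  0.7110202 ,  1.44750327],
       [ 0.91630545,  0.26777001, -0.29779781, -0.30941877],
       [-0.01818226,  0.77065081,  0.63699823,  0.84602252],
       [ 0.        ,  0.        ,  0.        ,  1.        ]])} 0.9959360758463541
top {'camera_matrix': array([[369.38875186,   0.        , 257.56432139],
       [  0.        , 369.38875186, 183.80362371],
       [  0.        ,   0.        ,   1.        ]]), 'distortion': array([0.00835193, 0.        , 0.        , 0.        , 0.        ]), 'pose': array([[-0.01604533,  0.99337064, -0.1138302 ,  0.51225702],
       [-0.99941141, -0.01248133,  0.03195373,  0.04947268],
       [ 0.03032115,  0.11427591,  0.99298623,  0.90842642],
       [ 0.        ,  0.        ,  0.        ,  1.        ]])} 0.9958546956380209
```

View pics/top0.png

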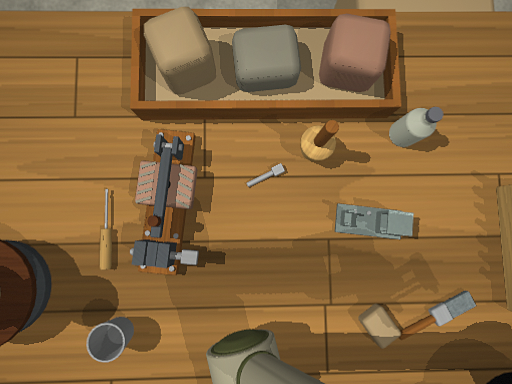

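View pics/scene0.png

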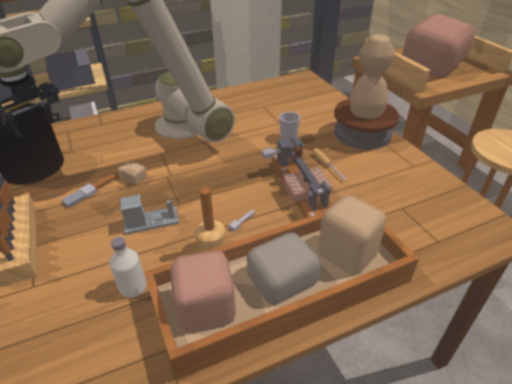

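The top view shows the hold-down, with the clevis at (160,255), the pin head at (190,257), the pivot at (168,145) and the knob near (153,222). The bracket is at (375,220) with its roofed end to the right. The scene view confirms that layout. Next I'll measure from the depth data.

```bash
cat > h.py <<'E'
import numpy as np,cv2
def cloud(d,K,dist,T):
    h,w=d.shape; uv=np.stack(np.meshgrid(np.arange(w),np.arange(h)),-1).reshape(-1,1,2).astype(np.float64)
    n=cv2.undistortPoints(uv,K,dist).reshape(h,w,2)
    c=np.stack([n[...,0]*d,-n[...,1]*d,-d],-1)
    return c@T[:3,:3].T+T[:3,3]
def load(n):
    s=np.load(f"s_{n}.npz"); return s['p'],cloud(s['d'],s['camera_matrix'],s['distortion'],s['pose']),s
E
python3 - <<'E'
from h import *
p,P,s=load("top")
def ortho(x0,x1,y0,y1,sc):
    # plane-free: height map colour
    H=cv2.normalize(np.clip(P[...,2],0,.16),None,0,255,cv2.NORM_MINMAX).astype(np.uint8)
    return H
H=cv2.applyColorMap(np.clip(P[...,2]/.13*255,0,255).astype(np.uint8),cv2.COLORMAP_JET)
a=lambda I:np.hstack([cv2.resize(I[120:285,95:215],None,fx=3,fy=3,interpolation=cv2.INTER_NEAREST)[:,:],cv2.copyMakeBorder(cv2.resize(I[190:250,325:425],None,fx=4,fy=4,interpolation=cv2.INTER_NEAREST),0,495-240,0,0,cv2.BORDER_CONSTANT)])
A=a(p);A[240:480,360:]=a(H)[:240,360:]
cv2.imwrite("pics/crop.png",A)
Z=P[...,2]
print("bench z",np.median(Z[300:320,200:300]))
def rep(name,m):
    m=m.astype(np.uint8); q=P[m>0]; r=cv2.minAreaRect((q[:,:2]*1000).astype(np.float32)); print(name,len(q),np.round(r[0],1),np.round(r[1],1),round(r[2],1),"zmed",np.median(q[:,2]).round(4))
box=lambda u0,u1,v0,v1:(lambda m:(m.__setitem__((slice(v0,v1),slice(u0,u1)),True),m)[1])(np.zeros(Z.shape,bool))
rep("lugtops",box(120,205,235,285)&(Z>.1035)&(Z<.118))
rep("head",box(180,215,240,275)&(Z>.085)&(Z<.105))
rep("bar",box(140,185,150,232)&(Z>.088)&(Z<.103))
rep("hingelugs",box(140,200,120,165)&(Z>.1)&(Z<.125))
rep("knob",box(140,180,190,240)&(Z>.125))
rep("plank",box(110,205,120,280)&(Z>.02)&(Z<.04))
rep("brk all",box(325,425,190,250)&(Z>.007)&(Z<.12))
rep("roof",box(325,425,190,250)&(Z>.08)&(Z<.12))
rep("base",box(325,425,190,250)&(Z>.007)&(Z<.017))
for zl in [(.017,.04),(.04,.05),(.05,.06),(.07,.08)]: rep(str(zl),box(325,425,190,250)&(Z>zl[0])&(Z<zl[1]))
E
```

```text
bench z 1.4805501305281688e-05
lugtops 802 [458.6 252.3] [74.3 50. ] 83.3 zmed 0.1092
head 237 [449.4 176.5] [38.4 29.9] 83.3 zmed 0.0911
bar 795 [595.2 228.3] [ 50.1 180.9] 88.1 zmed 0.0958
hingelugs 209 [686.1 225.3] [50.3 60.4] 81.8 zmed 0.1049
knob 110 [525.7 152.5] [206.6  22.8] 88.9 zmed 0.1306
plank 1972 [579.4 244.6] [155.5 346.6] 73.7 zmed 0.0302
brk all 2134 [ 521.8 -246.9] [157.3  70. ] 82.6 zmed 0.0154
roof 600 [ 520.4 -254.6] [131.1  51.7] 82.8 zmed 0.0912
base 1105 [ 521.8 -246.9] [157.3  70. ] 82.6 zmed 0.0123
(0.017, 0.04) 124 [ 522.3 -237.8] [134.5  50.7] 82.4 zmed 0.0272
(0.04, 0.05) 221 [ 522.  -241.8] [127.8  49. ] 81.0 zmed 0.0459
(0.05, 0.06) 49 [ 522.3 -242.6] [127.8  52. ] 82.7 zmed 0.0534
(0.07, 0.08) 25 [ 542.7 -224.1] [87.7  6.6] 87.7 zmed 0.0767
```

View pics/crop.png

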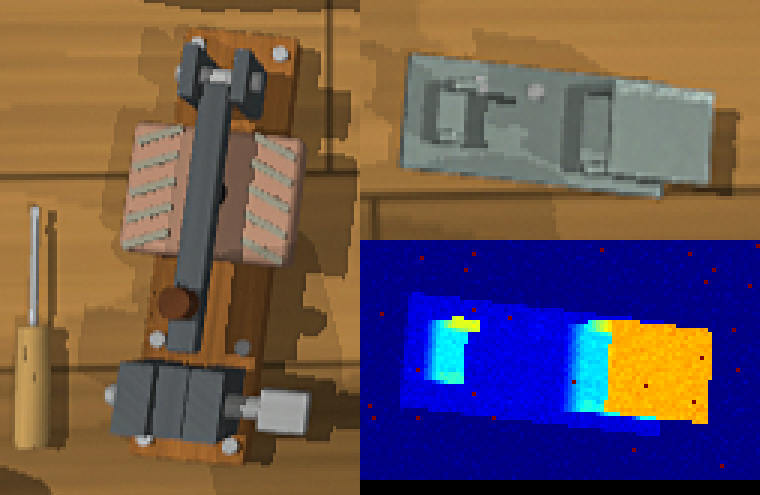

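```bash
cat >> h.py <<'E'
from scipy.spatial.transform import Rotation as Rn
def plan(pos,xyaw=None,R=None):
    """tool-frame shift (units) and turn (units) to reach target"""
    from bench import readout
    s=readout.get_state(); Rc=Rn.from_quat(s['orientation'])
    if R is None:
        a=np.radians(xyaw); x=np.array([np.cos(a),np.sin(a),0]); z=np.array([0,0,-1.]); R=Rn.from_matrix(np.stack([x,np.cross(z,x),z],1))
    d=np.array(pos)-s['tcp_pos']
    print("t",round(s['clock'],2),"tcp",s['tcp_pos'].round(4),"turn u",((Rc.inv()*R).as_rotvec(degrees=True)/8).round(2),"shift now u",(Rc.inv().apply(d)/.02).round(2),"shift after turn u",(R.inv().apply(d)/.02).round(2))
E
python3 - <<'E'
from h import *
p,P,s=load("top"); Z=P[...,2]
X=np.array([np.cos(np.radians(-6.7)),np.sin(np.radians(-6.7)),0]);Y=np.array([-X[1],X[0],0])
C=np.array([.4586,.2523,0])
def rng(nm,q,O,X,Y):
    a=(q-O)@X*1000;b=(q-O)@Y*1000
    print(nm,len(q),"x",np.percentile(a,[1,50,99]).round(1),"y",np.percentile(b,[1,50,99]).round(1),"z",np.percentile(q[:,2],[5,50,95]).round(4))
q=P[200:235,140:170].reshape(-1,3); q=q[(q[:,2]>.13)&(q[:,2]<.14)]; rng("knob rel clevis",q,C,X,Y); print(q.mean(0))
q=P[120:165,140:200].reshape(-1,3); q=q[(q[:,2]>.1)&(q[:,2]<.125)]; rng("hinge lugs rel clevis",q,C,X,Y)
q=P[240:275,180:215].reshape(-1,3); q=q[(q[:,2]>.085)&(q[:,2]<.1)]; rng("head",q,C,X,Y); print(np.polyfit((q-C)@Y,q[:,2],1))
a=np.radians(-7.3);X2=np.array([np.cos(a),np.sin(a),0]);Y2=np.array([-X2[1],X2[0],0]);B=np.array([.5218,-.2469,0])
q=P[190:250,325:425].reshape(-1,3)
for lo,hi in((.007,.017),(.043,.05),(.05,.056),(.07,.08),(.086,.096)):
    rng(f"brk {lo}",q[(q[:,2]>lo)&(q[:,2]<hi)],B,X2,Y2)
plan([.4495,.1765,.18],83.3)
E
```

```text
knob rel clevis 66 x [59.8 69.3 79. ] y [-9.5 -0.9  9.4] z [0.1301 0.1311 0.1329]
[0.52727527 0.24350143 0.13133679]
hinge lugs rel clevis 209 x [219.9 238.7 258.7] y [-25.3  12.6  24.4] z [0.1019 0.1049 0.1073]
head 237 x [-15.1   0.2  14.4] y [-95.  -77.4 -58.5] z [0.0882 0.0911 0.0939]
[0.02130393 0.09271239]
brk 0.007 1105 x [-34.7  -4.1  34.2] y [-73.9  17.3  78.1] z [0.0096 0.0123 0.0151]
brk 0.043 199 x [-25.7   0.1  19.8] y [-34.7 -19.   68.4] z [0.0434 0.0461 0.0488]
brk 0.05 43 x [-26.  -16.6  25. ] y [-57.3 -17.8  68.1] z [0.0504 0.0529 0.0557]
brk 0.07 25 x [11.7 15.4 25. ] y [-18.2  59.3  68.6] z [0.0714 0.0767 0.0788]
brk 0.086 594 x [-25.8  -0.3  25.1] y [-72.1 -44.3 -17.3] z [0.0889 0.0912 0.0936]
t 0.1 tcp [ 0.2396 -0.4948  0.2382] turn u [-0.01 -0.01 -7.18] shift now u [ 24.07 -25.64   2.95] shift after turn u [34.56  6.51  2.91]
```

>>> {"fn": "jog_arm", "kwargs": {"series": "0 0 0 0 0 -0.9 1;0 0 0 0 0 -0.9 1;0 0 0 0 0 -0.9 1;0 0 0 0 0 -0.9 1;0 0 0 0 0 -0.9 1;0 0 0 0 0 -0.9 1;0 0 0 0 0 -0.9 1;0 0 0 0 0 -0.9 1", "grip_force": 40}}

```text
clock: 1.1
tcp_pos: [0.2396, -0.4949, 0.2384]
orientation: [0.745, 0.667, 0.0, -0.0]
contact_force: [-0.2, 0.6, 0.2]
gripper_width: 0.0883
grasp_force: 0.0
```

>>> {"fn": "jog_arm", "kwargs": {"series": "0.98 0.19 0 0 0 0 1;0.98 0.19 0 0 0 0 1;0.98 0.19 0 0 0 0 1;0.98 0.19 0 0 0 0 1;0.98 0.19 0 0 0 0 1;0.98 0.19 0 0 0 0 1;0.98 0.19 0 0 0 0 1;0.98 0.19 0 0 0 0 1;0.98 0.19 0 0 0 0 1;0.98 0.19 0 0 0 0 1;0.98 0.19 0 0 0 0 1;0.98 0.19 0 0 0 0 1;0.98 0.19 0 0 0 0 1;0.98 0.19 0 0 0 0 1;0.98 0.19 0 0 0 0 1;0.98 0.19 0 0 0 0 1;0.98 0.19 0 0 0 0 1;0.98 0.19 0 0 0 0 1"}}

```text
clock: 3.35
tcp_pos: [0.3481, -0.1511, 0.2388]
orientation: [0.746, 0.665, 0.0, 0.0]
contact_force: [-0.5, -0.3, -0.5]
gripper_width: 0.0885
grasp_force: 0.0
```

>>> {"fn": "jog_arm", "kwargs": {"series": "0.98 0.19 0.2 0 0 0 1;0.98 0.19 0.2 0 0 0 1;0.98 0.19 0.2 0 0 0 1;0.98 0.19 0.2 0 0 0 1;0.98 0.19 0.2 0 0 0 1;0.98 0.19 0.2 0 0 0 1;0.98 0.19 0.2 0 0 0 1;0.98 0.19 0.2 0 0 0 1;0.98 0.19 0.2 0 0 0 1;0.98 0.19 0.2 0 0 0 1;0.98 0.19 0.2 0 0 0 1;0.98 0.19 0.2 0 0 0 1;0.98 0.19 0.2 0 0 0 1;0.9 0.19 0.2 0 0 0 1;0.8 0.19 0.1 0 0 0 1;0.5 0.1 0 0 0 0 1;0 0 0 0 0 0 1;0 0 0 0 0 0 1"}}

```text
clock: 5.6
tcp_pos: [0.4407, 0.1374, 0.1809]
orientation: [0.747, 0.665, -0.0, 0.0]
contact_force: [0.3, -0.3, -0.5]
gripper_width: 0.0882
grasp_force: 0.0
```

Run:
```python
from h import *
from bench import cams
plan([.4495,.1765,.063],83.3)
p,d=cams.snapshot("wrist"); cv2.imwrite("pics/w1.png",p)
```

```text
t 5.6 tcp [0.4407 0.1374 0.1809] turn u [0.   0.   0.01] shift now u [1.99 0.21 5.89] shift after turn u [1.99 0.21 5.89]
```

View pics/w1.png

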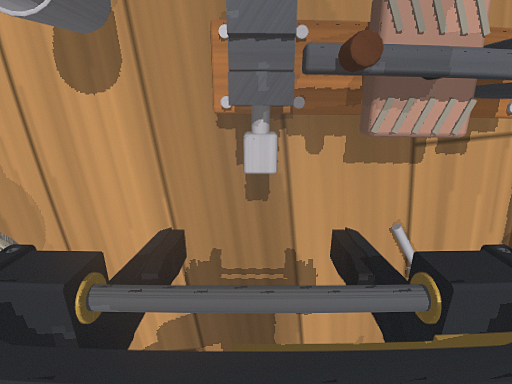

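The wrist view shows the pin head at (261,152), centred between the fingers. When the pin is laid flat the fingertips must stay off the bench, so I'll grip the head shallow, with the TCP at 76 mm.

>>> {"fn": "jog_arm", "kwargs": {"series": "0.7 0.1 0 0 0 0 1;0.7 0.1 0 0 0 0 1;0.6 0 0 0 0 0 1;0 0 0.8 0 0 0 1;0 0 0.9 0 0 0 1;0 0 0.9 0 0 0 1;0 0 0.9 0 0 0 1;0 0 0.9 0 0 0 1;0 0 0.5 0 0 0 1;0 0 0.35 0 0 0 1;0 0 0 0 0 0 1;0 0 0 0 0 0 1;0 0 0 0 0 0 -1;0 0 0 0 0 0 -1;0 0 0 0 0 0 -1;0 0 0 0 0 0 -1;0 0 0 0 0 0 -1;0 0 0 0 0 0 -1"}}

```text
clock: 7.9
tcp_pos: [0.4489, 0.1769, 0.0757]
orientation: [0.746, 0.665, -0.0, -0.0]
contact_force: [-6.9, 0.0, 4.3]
gripper_width: 0.03
grasp_force: 3.4
```

>>> {"fn": "jog_arm", "kwargs": {"series": "0 0 0 0 0 0 -1;0 0 0 0 0 0 -1;0 0 0 0 0 0 -1;-0.3 0 0 0 0 0 -1;-0.5 0 0 0 0 0 -1;-0.5 0 0 0 0 0 -1;0 0 0 0 0 0 -1", "grip_force": 45}}

```text
clock: 8.78
tcp_pos: [0.4465, 0.1503, 0.0757]
orientation: [0.747, 0.665, -0.0, 0.0]
contact_force: [-0.0, 0.9, -3.1]
gripper_width: 0.0294
grasp_force: 44.9
```

>>> {"fn": "jog_arm", "kwargs": {"series": "-0.6 0 0 0 0 0 -1;-0.6 0 0 0 0 0 -1;-0.6 0 0 0 0 0 -1;-0.6 0 0 0 0 0 -1;-0.6 0 0 0 0 0 -1;-0.6 0 0 0 0 0 -1;-0.6 0 0 0 0 0 -1;-0.6 0 0 0 0 0 -1;-0.6 0 0 0 0 0 -1;-0.6 0 0 0 0 0 -1;-0.6 0 0 0 0 0 -1;-0.6 0 0 0 0 0 -1;-0.6 0 0 0 0 0 -1;0 0 0 0 0 0 -1;0 0 0 0 0 0 -1"}}

```text
clock: 10.65
tcp_pos: [0.4284, -0.0037, 0.0757]
orientation: [0.747, 0.665, 0.0, -0.0]
contact_force: [-0.5, -0.1, -2.6]
gripper_width: 0.0293
grasp_force: 44.9
```

```bash
cat > look.py <<'E'
import sys
from h import *
from bench import cams
def look(n,tag):
    p,d=cams.snapshot(n); c=cams.camera_params(n); cv2.imwrite(f"pics/{tag}.png",p)
    return p,cloud(d,c["camera_matrix"],c["distortion"],c["pose"])
E
python3 - <<'E'
from look import *
from bench import readout
p,P=look("scene","s2"); s=readout.get_state(); print(s['tcp_pos'],s['contact_force'])
# points near the pin, from scene cam
m=(P[...,2]>.03)&(P[...,2]<.11)&(abs(P[...,0]-.44)<.06)&(P[...,1]>-.02)&(P[...,1]<.19)
t=s['tcp_pos']; Y=np.array([.1167,.9932,0]); X=np.array([.9932,-.1167,0])
q=P[m]; b=(q-t)@Y; a=(q-t)@X
for y in np.arange(-.02,.15,.01):
    k=(abs(b-y)<.005)&(abs(a)<.02)
    if k.sum()>3: print(round(y,3),k.sum(),"ztop",np.percentile(q[k,2],95).round(4),"x",a[k].min().round(3),a[k].max().round(3))
cv2.imwrite("pics/s2c.png",cv2.resize(p[120:240,200:360],None,fx=4,fy=4))
E
```

```text
[ 0.42846493 -0.00358793  0.07573659] [ 0.61982172  0.33506906 -1.96812623]
-0.01 8 ztop 0.0858 x 0.014 0.017
0.02 6 ztop 0.0833 x 0.005 0.016
0.03 4 ztop 0.0824 x 0.005 0.008
0.05 6 ztop 0.092 x -0.0 0.008
0.06 14 ztop 0.0926 x -0.003 0.009
0.07 14 ztop 0.0937 x -0.005 0.008
0.08 15 ztop 0.0937 x -0.003 0.008
0.09 15 ztop 0.0944 x -0.003 0.006
0.1 16 ztop 0.094 x -0.002 0.009
0.11 13 ztop 0.0959 x -0.002 0.007
0.12 14 ztop 0.0958 x -0.007 0.008
```

View pics/s2c.png

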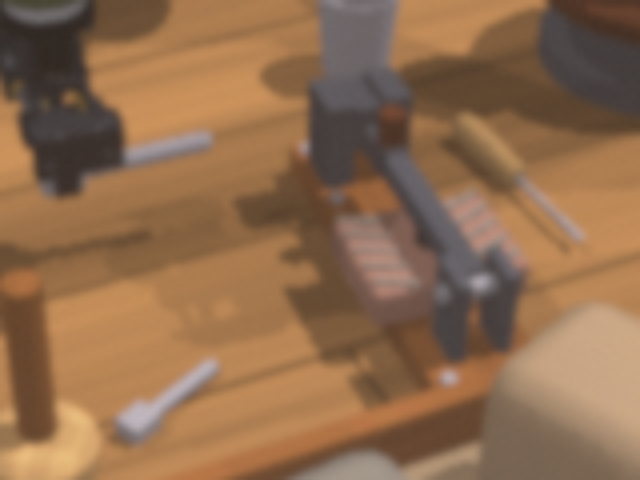

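The pin is out with the bar still down, and the tip points up about 3°. The pin spans (110,160) to (210,140) in the crop. I'll level it and lay it down.

>>> {"fn": "jog_arm", "kwargs": {"series": "0 0 0 0 -0.2 0 -1;0 0 0 0 -0.2 0 -1;0 0 0.6 0 0 0 -1;0 0 0.6 0 0 0 -1;0 0 0.6 0 0 0 -1;0 0 0.6 0 0 0 -1;0 0 0.5 0 0 0 -1;0 0 0.3 0 0 0 -1;0 0 0.2 0 0 0 -1;0 0 0.1 0 0 0 -1;0 0 0 0 0 0 -1"}}

```text
clock: 12.08
tcp_pos: [0.4281, -0.0077, 0.0059]
orientation: [0.746, 0.665, -0.021, 0.019]
contact_force: [0.3, 0.1, -2.3]
gripper_width: 0.0292
grasp_force: 44.9
```

>>> {"fn": "jog_arm", "kwargs": {"series": "0 0 0.06 0 0 0 -1;0 0 0 0 0 0 -1;0 0 0 0 0 0 1;0 0 0 0 0 0 1;0 0 0 0 0 0 1;0 0 0 0 0 0 1;0 0 -0.6 0 0 0 1;0 0 -0.9 0 0 0 1;0 0 -0.9 0 0.2 0 1;-0.8 0 -0.9 0 0.2 0 1;-1 0 -0.9 0 0 0 1;-1 0 -0.5 0 0 0 1;0 0 0 0 0 0 1;0 0 0 0 0 0 1"}}

```text
clock: 13.82
tcp_pos: [0.4217, -0.0596, 0.099]
orientation: [0.746, 0.665, -0.0, -0.0]
contact_force: [-0.3, 0.2, -0.9]
gripper_width: 0.088
grasp_force: 0.0
```

Run:
```python
from look import *
from bench import readout
print(readout.get_state()['tcp_pos'])
p,P=look("wrist","w3")
Z=P[...,2]; print("bench",np.median(Z[(Z<.02)&(Z>-.02)]))
m=((Z>.005)&(Z<.03)&(abs(P[...,0]-.435)<.05)&(P[...,1]>-.06)&(P[...,1]<.16)).astype(np.uint8)
m=cv2.morphologyEx(m,cv2.MORPH_OPEN,np.ones((3,3)))
n,l,st,c=cv2.connectedComponentsWithStats(m); i=1+st[1:,4].argmax(); q=P[l==i]; print(st[i])
r=cv2.minAreaRect((q[:,:2]*1000).astype(np.float32)); print(r)
Y=np.array([.1167,.9932,0]);X=np.array([.9932,-.1167,0]);
for y in np.arange(-.04,.15,.01):
    k=abs(q@Y-y)<.003
    if k.sum()>3: print(round(y,3),k.sum(),"z",np.percentile(q[k,2],[50,95]).round(4),"xc",np.percentile(q[k]@X,[1,99]).round(4))
```

```text
[ 0.42172388 -0.05961653  0.09896483]
bench -0.00033551041703011597
[ 240    0   36  162 3826]
((432.0137939453125, 36.27685546875), (122.14328002929688, 29.273792266845703), 84.35607147216797)
0.03 242 z [0.02  0.021] xc [0.4118 0.4405]
0.04 248 z [0.0199 0.0208] xc [0.4115 0.4402]
0.05 259 z [0.0195 0.0206] xc [0.4112 0.4401]
0.06 222 z [0.0184 0.0203] xc [0.4122 0.4397]
0.07 160 z [0.0161 0.0181] xc [0.4177 0.4335]
0.08 151 z [0.016  0.0177] xc [0.4179 0.4325]
0.09 155 z [0.0158 0.0175] xc [0.418  0.4324]
0.1 163 z [0.0157 0.0176] xc [0.4171 0.4323]
0.11 159 z [0.0156 0.0176] xc [0.4181 0.4322]
0.12 166 z [0.0155 0.0172] xc [0.4181 0.4321]
0.13 174 z [0.015 0.017] xc [0.4173 0.432 ]
0.14 172 z [0.0149 0.0167] xc [0.4174 0.4319]
```

View pics/w3.png

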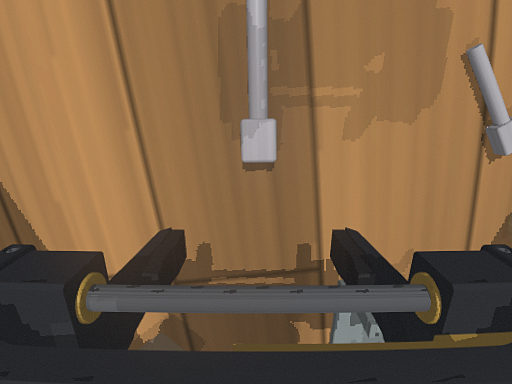

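The pin lies flat, with its head at (259,141) in the wrist view and its shank straight ahead. I'll regrip it on the shank about 32 mm from the shoulder.

>>> {"fn": "jog_arm", "kwargs": {"series": "0.8 0 0 0 0 0 1;0.9 0 0 0 0 0 1;0.9 0 0 0 0 0 1;0.9 0 0 0 0 0 1;0.9 0 0 0 0 0 1;0.78 -0.04 0.4 0 0 0 1;0 0 0.8 0 0 0 1;0 0 0.9 0 0 0 1;0 0 0.9 0 0 0 1;0 0 0.8 0 0 0 1;0 0 0.5 0 0 0 1;0 0 0.3 0 0 0 1;0 0 0.2 0 0 0 1;0 0 0 0 0 0 1;0 0 0 0 0 0 1", "grip_force": 55}}

```text
clock: 15.75
tcp_pos: [0.4332, 0.0427, 0.0033]
orientation: [0.747, 0.665, 0.0, 0.0]
contact_force: [0.2, 0.3, 0.1]
gripper_width: 0.0883
grasp_force: 0.0
```

>>> {"fn": "jog_arm", "kwargs": {"series": "0 0 0 0 0 0 -1;0 0 0 0 0 0 -1;0 0 0 0 0 0 -1;0 0 0 0 0 0 -1;0 0 0 0 0 0 -1;0 0 0 0 0 0 -1;0 0 0 0 0 0 -1;0 0 0 0 0 0 -1;0 0 0 0 0 0 -1;0 0 0 0 0 0 -1"}}

```text
clock: 17.0
tcp_pos: [0.4331, 0.0428, 0.003]
orientation: [0.746, 0.665, 0.0, 0.0]
contact_force: [1.1, 0.2, -0.8]
gripper_width: 0.0146
grasp_force: 55.0
```

>>> {"fn": "jog_arm", "kwargs": {"series": "0 0 -0.3 0 0 0 -1;0 0 -0.6 0 0 0 -1;0 0 -0.8 0 0 0 -1;0 0 -0.9 0 0 0 -1;0 0 -0.9 0 0 0 -1;0 0 -0.9 0 0 0 -1;-0.3 0 -0.9 0 0 0 -1;-0.6 0 -0.6 0 0 0 -1;-0.8 0 0 0 0 0 -1;-0.8 0 0 0 0 0 -1;-0.8 0 0 0 0 0 -1;-0.8 0 0 0 0 0 -1;-0.8 0 0 0 0 0 -1;-0.8 0 0 0 0 0 -1;-0.8 0 0 0 0 0 -1;-0.8 0 0 0 0 0 -1;-0.8 0 0 0 0 0 -1;-0.8 0 0 0 0 0 -1;-0.8 0 0 0 0 0.07 -1;-0.8 0 0 0 0 0 -1"}}

```text
clock: 19.5
tcp_pos: [0.4087, -0.1669, 0.121]
orientation: [0.75, 0.662, -0.0, -0.0]
contact_force: [0.1, 0.2, -2.6]
gripper_width: 0.0143
grasp_force: 55.0
```

>>> {"fn": "jog_arm", "kwargs": {"series": "-0.8 0 0 0 0 0 -1;-0.7 0 0 0 0 0 -1;-0.4 0 0 0 0 0 -1;0 0 0 0 0 0 -1;0 0 0 0 0 0 -1;0 0 0 0 0 0 -1"}}

```text
clock: 20.25
tcp_pos: [0.4042, -0.2031, 0.121]
orientation: [0.75, 0.662, 0.0, -0.0]
contact_force: [-0.3, -0.4, -2.1]
gripper_width: 0.0144
grasp_force: 55.0
```

Run:
```python
from look import *
from bench import readout
s=readout.get_state(); t=s['tcp_pos']; plan([.4428,-.2320,.0615],82.7)
Y=np.array([.127,.992,0]);X=np.array([.992,-.127,0])
for n in("scene","top"):
    p,P=look(n,"x_"+n)
    q=P.reshape(-1,3); b=(q-t)@Y; a=(q-t)@X; k0=(abs(a)<.025)&(q[:,2]>.07)&(q[:,2]<t[2]+.04)
    print(n)
    for y in np.arange(-.08,.1,.01):
        k=k0&(abs(b-y)<.005)
        if k.sum()>3: print(round(y,3),k.sum(),"dz",(np.percentile(q[k,2],[50,95])-t[2]).round(4),"x",np.percentile(a[k],[2,98]).round(4))
    k=k0&(b<-.02)&(abs(q[:,2]-t[2])<.03); print("head y", np.percentile(b[k],[1,99]).round(4))
```

```text
t 20.25 tcp [ 0.4042 -0.2031  0.121 ] turn u [-0.   -0.    0.03] shift now u [-1.19  2.1   2.98] shift after turn u [-1.19  2.1   2.98]
scene
-0.07 18 dz [0.0147 0.0182] x [-0.007   0.0171]
-0.06 35 dz [0.015  0.0183] x [-0.0108  0.0184]
-0.05 33 dz [0.0143 0.018 ] x [-0.0114  0.0172]
-0.04 26 dz [0.0121 0.0176] x [-0.0122  0.0191]
-0.03 9 dz [0.0067 0.0122] x [0.0041 0.0123]
-0.02 10 dz [0.0061 0.0113] x [0.0027 0.0088]
-0.01 12 dz [0.0101 0.0191] x [0.009  0.0237]
-0.0 16 dz [0.0127 0.0206] x [0.0157 0.0241]
0.01 12 dz [0.0095 0.0176] x [0.0051 0.0232]
0.02 8 dz [0.0077 0.0135] x [0.004  0.0104]
0.03 10 dz [0.007  0.0114] x [-0.0045  0.0085]
0.04 17 dz [0.0112 0.0141] x [-0.0027  0.008 ]
0.05 18 dz [0.0104 0.0145] x [-0.004   0.0082]
0.06 16 dz [0.0108 0.0147] x [-0.0032  0.0083]
0.07 16 dz [0.0092 0.0144] x [-0.0026  0.008 ]
head y [-0.4214 -0.0226]
top
-0.01 4 dz [0.0128 0.014 ] x [-0.0034  0.0045]
-0.0 7 dz [0.0162 0.0264] x [-0.0062  0.0075]
0.01 66 dz [0.0135 0.0233] x [-0.0167  0.0103]
0.02 36 dz [0.0128 0.0158] x [-0.0051  0.0099]
0.03 38 dz [0.0127 0.0155] x [-0.0041  0.009
[... 222 characters left out ...]
024  0.0051]Traceback (most recent call last):
  File "<stdin>", line 12, in <module>
    return _quantile_unchecked(
        a, q, axis, out, overwrite_input, method, keepdims, weights)
    return _ureduce(a,
                    func=_quantile_ureduce_func,
    ...<5 lines>...
                    overwrite_input=overwrite_input,
                    method=method)
    r = func(a, **kwargs)
    result = _quantile(arr,
                       quantiles=q,
    ...<2 lines>...
                       out=out,
                       weights=wgt)
    slices_having_nans = np.isnan(arr[-1, ...])
                                  ~~~^^^^^^^^^
IndexError: index -1 is out of bounds for axis 0 with size 0
```

>>> {"fn": "jog_arm", "kwargs": {"series": "-0.6 0.7 0 0 0 0 -1;-0.59 0.7 0 0 0 0.03 -1;0 0.63 0 0 0 0 -1;0 0 0.6 0 0 0 -1;0 0 0.8 0 0 0 -1;0 0 0.8 0 0 0 -1;0 0 0.6 0 0 0 -1;0 0 0.2 0 0 0 -1;0 0 0 0 0 0 -1;0 0 0 0 0 0 -1"}}

```text
clock: 21.6
tcp_pos: [0.4416, -0.2324, 0.0614]
orientation: [0.751, 0.66, 0.0, 0.0]
contact_force: [-0.2, 0.2, -1.9]
gripper_width: 0.0143
grasp_force: 55.0
```

Run:
```python
from look import *
plan([.5207,-.2420,.061],82.7)
p,P=look("scene","s5"); cv2.imwrite("pics/s5c.png",cv2.resize(p[150:250,80:240],None,fx=4.5,fy=4.5))
```

```text
t 21.6 tcp [ 0.4416 -0.2324  0.0614] turn u [ 0.01  0.   -0.01] shift now u [0.03 3.98 0.02] shift after turn u [0.03 3.98 0.02]
```

View pics/s5c.png

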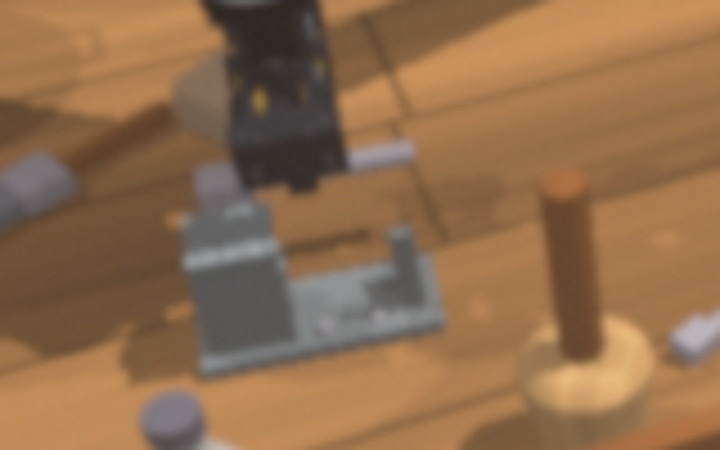

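The crop shows the pin in front of the bracket, with the head at (215,185) behind the roof and the tip at (410,150) above the shank notch. I'll slide it in.

>>> {"fn": "jog_arm", "kwargs": {"series": "0 0.4 0 0 0 0 -1;0 0.4 0 0 0 0 -1;0 0.4 0 0 0 0 -1;0 0.4 0 0 0 0 -1;0 0.4 0 0 0 0 -1;0 0.4 0 0 0 0 -1;0 0.4 0 0 0 0 -1;0 0.4 0 0 0 0 -1;0 0.4 0 0 0 0 -1;0 0.38 0 0 0 0 -1;0 0 0 0 0 0 -1;0 0 0 0 0 0 -1"}}

```text
clock: 23.15
tcp_pos: [0.5202, -0.2424, 0.0609]
orientation: [0.751, 0.66, -0.0, -0.0]
contact_force: [0.9, 0.5, -2.8]
gripper_width: 0.0146
grasp_force: 55.0
```

>>> {"fn": "jog_arm", "kwargs": {"series": "0 0 0.15 0 0 0 -1;0 0 0.15 0 0 0 -1;0 0 0.15 0 0 0 -1;0 0 0.1 0 0 0 -1;0 0 0.05 0 0 0 -1;0 0 0 0 0 0 -1"}}

```text
clock: 23.9
tcp_pos: [0.5204, -0.2424, 0.049]
orientation: [0.751, 0.66, -0.0, -0.0]
contact_force: [0.2, -0.1, -1.2]
gripper_width: 0.0143
grasp_force: 55.0
```

Run:
```python
from look import *
from bench import readout
p,P=look("top","t6"); q=P.reshape(-1,3)
B=np.array([.5218,-.2469,0])+.0067*np.array([.127,.992,0]);X=np.array([.992,-.127,0]);Y=np.array([.127,.992,0])
a=(q-B)@X;b=(q-B)@Y
for y in np.arange(.02,.09,.008):
    k=(abs(b-y)<.004)&(abs(a)<.04)&(q[:,2]>.03)&(q[:,2]<.09); 
    for lo,hi in((.054,.072),):
        kk=k&(q[:,2]>lo)&(q[:,2]<hi)
        if kk.sum()>2: print(y.round(3),kk.sum(),"x",a[kk].min().round(4),a[kk].max().round(4),"z",np.percentile(q[kk,2],[50,95]).round(4))
p2,P2=look("scene","s6"); q=P2.reshape(-1,3);a=(q-B)@X;b=(q-B)@Y
k=(b>.0475)&(b<.1)&(abs(a)<.014)&(q[:,2]>.03)&(q[:,2]<.07); print("scene tip y",np.percentile(b[k],98),"z95",np.percentile(q[k,2],95))
cv2.imwrite("pics/t6c.png",np.vstack([cv2.resize(p[190:250,315:425],None,fx=5,fy=5),cv2.resize(p2[190:240,100:210],None,fx=5,fy=5)]))
```

```text
0.02 25 x -0.0073 0.0068 z [0.0617 0.0654]
0.028 21 x -0.0064 0.008 z [0.0624 0.0635]
0.036 23 x -0.0072 0.0072 z [0.0616 0.0665]
0.044 24 x -0.0075 0.0063 z [0.0618 0.065 ]
0.052 32 x -0.0177 0.012 z [0.0602 0.0675]
0.06 32 x -0.0162 0.0158 z [0.0615 0.0669]
0.068 23 x -0.0078 0.0059 z [0.062 0.064]
0.076 8 x -0.0041 0.0052 z [0.0596 0.0628]
scene tip y 0.07258890935012453 z95 0.06227063533544874
```

View pics/t6c.png

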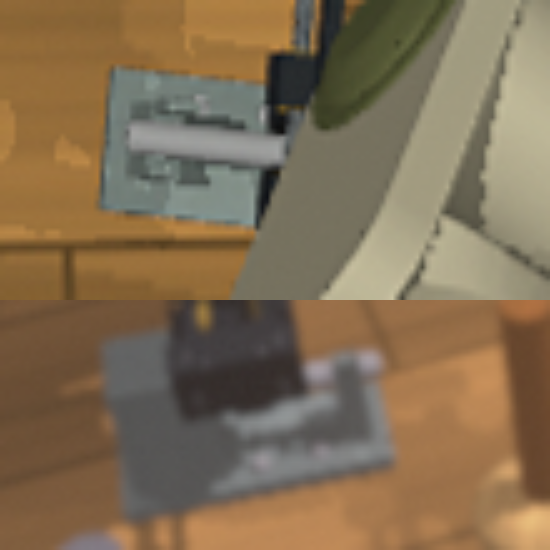

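The shank is centred in its notch at the right height, with the tip at about y=+75 mm. Releasing it.

>>> {"fn": "jog_arm", "kwargs": {"series": "0 0 0.03 0 0 0 -1;0 0 0 0 0 0 0.2;0 0 0 0 0 0 0.2;0 0 0 0 0 0 0.2;0 0 0 0 0 0 0.2;0 0 0 0 0 0 0.2;0 0 -0.4 0 0 0 0.2;0 0 -0.8 0 0 0 0.2;0 0 -0.9 0 0 0 0.2;0 0 -0.9 0 0 0 0.2;0 0 -0.9 0 0 0 0.2;0 0 -0.9 0 0 0 0.2;0 0 -0.9 0 0 0 0.2;0 0 -0.9 0 0 0 0.2;0 0 0 0 0 0 0.2"}}

```text
clock: 25.88
tcp_pos: [0.5208, -0.2427, 0.1825]
orientation: [0.751, 0.66, 0.0, 0.002]
contact_force: [0.5, 0.0, 0.0]
gripper_width: 0.0527
grasp_force: 0.0
```

Run:
```python
from look import *
from bench import readout
p,P=look("wrist","w7"); q=P.reshape(-1,3)
B=np.array([.5218,-.2469,0])+.0067*np.array([.127,.992,0]);X=np.array([.992,-.127,0]);Y=np.array([.127,.992,0])
p,P=look("top","t7"); qt=P.reshape(-1,3)
p,P=look("scene","s7"); qs=P.reshape(-1,3)
for n,q in(("w",q),("t",qt),("s",qs)):
  a=(q-B)@X;b=(q-B)@Y
  for y in (-.03,-.02,0,.02,.04,.054,.068,.076):
    k=(abs(b-y)<.005)&(abs(a)<.0095)&(q[:,2]>.05)&(q[:,2]<.075)
    if k.sum()>2: print(n,y,k.sum(),"x",np.percentile(a[k],[2,98]).round(4),"z",np.percentile(q[k,2],[50,95]).round(4))
plan([.5273,.2442,.24],173.3)
```

```text
w -0.03 100 x [-0.0087  0.0076] z [0.0598 0.0619]
w -0.02 122 x [-0.0086  0.0052] z [0.0604 0.0617]
w 0 138 x [-0.0095  0.0051] z [0.0604 0.0621]
w 0.02 146 x [-0.0093  0.005 ] z [0.0603 0.0622]
w 0.04 152 x [-0.0091  0.0049] z [0.0605 0.0622]
w 0.054 171 x [-0.0089  0.009 ] z [0.0604 0.0629]
w 0.068 161 x [-0.0088  0.0048] z [0.0604 0.0622]
w 0.076 52 x [-0.0088  0.0037] z [0.0594 0.0614]
t -0.03 28 x [-0.0067  0.0077] z [0.0614 0.0634]
t -0.02 27 x [-0.0063  0.0075] z [0.0624 0.0644]
t 0 30 x [-0.0072  0.0076] z [0.0619 0.0645]
t 0.02 28 x [-0.0073  0.0067] z [0.0629 0.0652]
t 0.04 32 x [-0.0076  0.0067] z [0.0619 0.0645]
t 0.054 29 x [-0.0068  0.0075] z [0.0611 0.0641]
t 0.068 29 x [-0.0077  0.006 ] z [0.0616 0.0635]
t 0.076 11 x [-0.0058  0.0053] z [0.0589 0.0611]
s -0.02 18 x [-0.0045  0.0077] z [0.0603 0.0631]
s 0 18 x [-0.0059  0.0066] z [0.0604 0.0631]
s 0.02 17 x [-0.0056  0.0074] z [0.0612 0.0641]
s 0.04 18 x [-0.0032  0.0071] z [0.0597 0.0643]
s 0.068 17 x [-0.0062  0.0065] z [0.0597 0.0644]
s 0.076 4 x [-0.0072  0.0044] z [0.0581 0.0603]
t 26.02 tcp [ 0.5201 -0.2423  0.1801] turn u [-0.000e+00 -1.000e-02 -1.133e+01] shift now u [24.17 -2.77 -2.99] shift after turn u [ 2.48 24.2  -3.  ]
```

The pin is parked, level and released, with the shank top at 62 mm all along. Next is the bar.

>>> {"fn": "jog_arm", "kwargs": {"series": "0 0 -0.25 0 0 -0.95 1;0 0 -0.25 0 0 -0.95 1;0 0 -0.25 0 0 -0.95 1;0 0 -0.25 0 0 -0.95 1;0 0 -0.25 0 0 -0.95 1;0 0 -0.25 0 0 -0.95 1;0 0 -0.25 0 0 -0.95 1;0 0 -0.25 0 0 -0.95 1;0 0 -0.25 0 0 -0.95 1;0 0 -0.25 0 0 -0.95 1;0 0 -0.25 0 0 -0.95 1;0 0 -0.25 0 0 -0.88 1", "grip_force": 30}}

```text
clock: 27.52
tcp_pos: [0.5202, -0.2423, 0.2398]
orientation: [0.057, 0.998, 0.0, -0.001]
contact_force: [-0.3, -0.5, 0.2]
gripper_width: 0.0884
grasp_force: 0.0
```

>>> {"fn": "jog_arm", "kwargs": {"series": "0.1 0.97 0 0 0 0 0.2;0.1 0.97 0 0 0 0 0.2;0.1 0.97 0 0 0 0 0.2;0.1 0.97 0 0 0 0 0.2;0.1 0.97 0 0 0 0 0.2;0.1 0.97 0 0 0 0 0.2;0.1 0.97 0 0 0 0 0.2;0.1 0.97 0 0 0 0 0.2;0.1 0.97 0 0 0 0 0.2;0.1 0.97 0 0 0 0 0.2;0.1 0.97 0 0 0 0 0.2;0.1 0.97 0 0 0 0 0.2"}}

```text
clock: 29.02
tcp_pos: [0.5239, -0.0072, 0.2404]
orientation: [0.059, 0.998, 0.0, -0.0]
contact_force: [-0.4, 0.9, -0.3]
gripper_width: 0.0529
grasp_force: 0.0
```

>>> {"fn": "jog_arm", "kwargs": {"series": "0.1 0.97 0 0 0 0 0.2;0.1 0.97 0 0 0 0 0.2;0.1 0.97 0 0 0 0 0.2;0.1 0.97 0 0 0 0 0.2;0.1 0.97 0 0 0 0 0.2;0.1 0.97 0 0 0 0 0.2;0.1 0.97 0 0 0 0 0.2;0.1 0.97 0 0 0 0 0.2;0.1 0.97 0 0 0 0 0.2;0.1 0.97 0 0 0 0 0.2;0 0.9 0 0 0 0 0.2;0 0.5 0 0 0 0 0.2;0 0 0 0 0 0 0.2;0 0 0 0 0 0 0.2"}}

```text
clock: 30.78
tcp_pos: [0.5301, 0.214, 0.2404]
orientation: [0.059, 0.998, -0.0, -0.0]
contact_force: [-0.6, 0.7, -0.1]
gripper_width: 0.0527
grasp_force: 0.0
```

Run:
```python
from look import *
from bench import readout
print(readout.get_state()['joint_pos'].round(2))
p,P=look("wrist","w8"); q=P.reshape(-1,3)
k=(q[:,2]>.12)&(q[:,2]<.145)&(abs(q[:,0]-.527)<.03)&(abs(q[:,1]-.2435)<.03)
print(k.sum(),q[k].mean(0).round(4),(q[k].min(0)+q[k].max(0))/2)
plan([.5273,.2435,.104],173.3)
```

```text
[ 0.18  0.42  1.23 -0.    1.49 -1.28]
463 [0.5244 0.245  0.1298] [0.52558722 0.24520847 0.12641571]
t 30.82 tcp [0.5301 0.2139 0.2404] turn u [-0.   -0.   -0.01] shift now u [0.31 1.46 6.82] shift after turn u [0.31 1.46 6.82]
```

>>> {"fn": "jog_arm", "kwargs": {"series": "0.2 0.75 0 0 0 0 0.2;0.15 0.75 0 0 0 0 0.2;0 0 0.7 0 0 0 0.2;0 0 0.9 0 0 0 0.2;0 0 0.9 0 0 0 0.2;0 0 0.9 0 0 0 0.2;0 0 0.9 0 0 0 0.2;0 0 0.9 0 0 0 0.2;0 0 0.8 0 0 0 0.2;0 0 0.5 0 0 0 0.2;0 0 0.3 0 0 0 0.2;0 0 0 0 0 0 0.2;0 0 0 0 0 0 -1;0 0 0 0 0 0 -1;0 0 0 0 0 0 -1;0 0 0 0 0 0 -1;0 0 0 0 0 0 -1;0 0 0 0 0 0 -1;0 0 0 0 0 0 -1"}}

```text
clock: 33.2
tcp_pos: [0.5267, 0.2452, 0.1046]
orientation: [0.059, 0.998, 0.0, 0.0]
contact_force: [0.7, 3.5, 3.6]
gripper_width: 0.0231
grasp_force: 30.0
```

Run:
```python
from h import *
from bench import readout
s=readout.get_state(); t=s['tcp_pos']; R=Rn.from_quat(s['orientation'])
ang=np.radians(-6.7); X=np.array([np.cos(ang),np.sin(ang),0]);Y=np.array([-X[1],X[0],0])
K=np.array([.5262,.2443,.121]); H=K+.17*X; H[2]=.085
off=t-K; N=16
def pose(th,al):
    k=H+Rn.from_rotvec(Y*th).apply(K-H); r=Rn.from_rotvec(Y*al); return k+r.apply(off), r*R
pr=(t,R)
for i in range(1,N+1):
    th=np.radians(48)*i/N; c=pose(th,th*.6)
    print((pr[1].inv().apply(c[0]-pr[0])/.02).round(2),((pr[1].inv()*c[1]).as_rotvec(degrees=True)/8).round(2)); pr=c
print(t,s['grasp_force'])
```

```text
[-0.08  0.   -0.44] [0.   0.22 0.  ]
[-0.09  0.   -0.44] [0.   0.22 0.  ]
[-0.1   0.   -0.44] [0.   0.22 0.  ]
[-0.11  0.   -0.43] [0.   0.22 0.  ]
[-0.12  0.   -0.43] [0.   0.22 0.  ]
[-0.13  0.   -0.43] [0.   0.22 0.  ]
[-0.13  0.   -0.43] [0.   0.22 0.  ]
[-0.14  0.   -0.42] [0.   0.22 0.  ]
[-0.15  0.   -0.42] [0.   0.22 0.  ]
[-0.16  0.   -0.41] [0.   0.22 0.  ]
[-0.17  0.   -0.41] [0.   0.22 0.  ]
[-0.18  0.   -0.41] [0.   0.22 0.  ]
[-0.19  0.   -0.4 ] [0.   0.22 0.  ]
[-0.2  0.  -0.4] [0.   0.22 0.  ]
[-0.2   0.   -0.39] [0.   0.22 0.  ]
[-0.21  0.   -0.39] [0.   0.22 0.  ]
[0.52668901 0.24524416 0.10464565] 29.999910593032837
```

>>> {"fn": "jog_arm", "kwargs": {"series": "-0.08 0 -0.44 0 0.22 0 -1;-0.09 0 -0.44 0 0.22 0 -1;-0.1 0 -0.44 0 0.22 0 -1;-0.11 0 -0.43 0 0.22 0 -1;-0.12 0 -0.43 0 0.22 0 -1;-0.13 0 -0.43 0 0.22 0 -1"}}

```text
clock: 33.95
tcp_pos: [0.541, 0.2435, 0.1536]
orientation: [0.058, 0.994, 0.005, -0.096]
contact_force: [-4.4, 5.9, -6.9]
gripper_width: 0.0229
grasp_force: 30.0
```

>>> {"fn": "jog_arm", "kwargs": {"series": "-0.13 0 -0.43 0 0.22 0 -1;-0.14 0 -0.42 0 0.22 0 -1;-0.15 0 -0.42 0 0.22 0 -1;-0.16 0 -0.41 0 0.22 0 -1;-0.17 0 -0.41 0 0.22 0 -1;-0.18 0 -0.41 0 0.22 0 -1;-0.19 0 -0.4 0 0.22 0 -1;-0.2 0 -0.4 0 0.22 0 -1;-0.2 0 -0.39 0 0.22 0 -1;-0.2 0 -0.39 0 0.22 0 -1;0 0 0 0 0 0 -1;0 0 0 0 0 0 -1"}}

```text
clock: 35.45
tcp_pos: [0.5995, 0.2365, 0.2212]
orientation: [0.057, 0.968, 0.014, -0.245]
contact_force: [-4.9, 2.9, 3.2]
gripper_width: 0.0233
grasp_force: 30.0
```

Run:
```python
from look import *
p,P=look("scene","s9"); cv2.imwrite("pics/s9c.png",cv2.resize(p[90:240,200:360],None,fx=3.5,fy=3.5))
```

```text
(no output)
```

View pics/s9c.png

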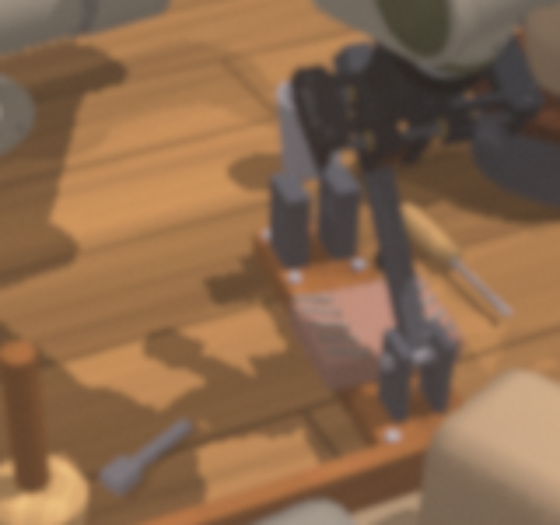

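The bar is raised with the gripper on the knob, at about (390,165) in the crop. I'll release it and back off along the tool axis.

>>> {"fn": "jog_arm", "kwargs": {"series": "0 0 0 0 0 0 0.2;0 0 0 0 0 0 0.2;0 0 0 0 0 0 0.2;0 0 0 0 0 0 0.2;0 0 0 0 0 0 0.2;0 0 -0.4 0 0 0 0.2;0 0 -0.7 0 0 0 0.2;0 0 -0.8 0 0 0 0.2;0 0 -0.8 0 0 0 0.2;0 0 -0.8 0 0 0 0.2;0 0 -0.8 0 0 0 0.2;0 0 0 0 0 0 0.2;0 0 0 0 0 0 0.2"}}

```text
clock: 37.12
tcp_pos: [0.6407, 0.2315, 0.2965]
orientation: [0.057, 0.968, 0.014, -0.243]
contact_force: [0.5, 0.4, -0.1]
gripper_width: 0.053
grasp_force: 0.0
```

Run:
```python
from look import *
from bench import readout
s=readout.get_state(); print(s['clock'],s['tcp_pos'],s['contact_force'],s['joint_vel'].round(3))
ang=np.radians(-6.7); X=np.array([np.cos(ang),np.sin(ang),0]);Y=np.array([-X[1],X[0],0])
O=np.array([.5262,.2443,0])+.17*X
p,P=look("scene","s10"); q=P.reshape(-1,3); a=(q-O)@X; b=(q-O)@Y
k=(abs(b)<.012)&(a<-.04)&(a>-.16)&(q[:,2]>.11)&(q[:,2]<.27)
print("slope deg",k.sum(),np.degrees(np.arctan(-np.polyfit(a[k],q[k,2],1)[0])))
B=np.array([.5218,-.2469,0])+.0067*np.array([.127,.992,0]);X=np.array([.992,-.127,0]);Y=np.array([.127,.992,0])
a=(q-B)@X;b=(q-B)@Y
for y in (0,.02,.04,.068,.076):
    k=(abs(b-y)<.005)&(abs(a)<.0095)&(q[:,2]>.05)&(q[:,2]<.075); print(y,a[k].mean().round(4),np.percentile(q[k,2],90).round(4))
cv2.imwrite("pics/s10c.png",cv2.resize(p[60:240,100:360],None,fx=3,fy=3))
```

```text
37.125 [0.64068049 0.23153829 0.29651359] [ 0.4658992   0.42333078 -0.14230291] [ 0.003 -0.003  0.011  0.001  0.002 -0.   ]
slope deg 472 45.79037537088553
0 0.0021 0.0641
0.02 0.0014 0.0631
0.04 0.0022 0.0631
0.068 0.001 0.0616
0.076 -0.0006 0.0607
```

View pics/s10c.png

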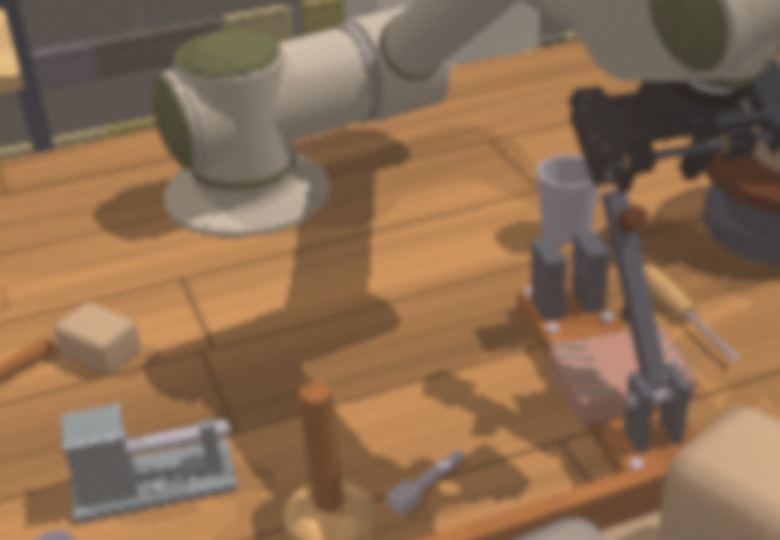

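The bar stands at about 46° with the gripper clear of the knob at (632,215). The pin is parked at (180,435), and the bystanders haven't moved.

```bash
python3 -c "
from bench import finish_job
print(finish_job())"
```

```text
the job is handed in; nothing more can be done
None
```

I drew the pin and parked it in the bracket, released, then left the bar standing at about 46° with the gripper clear of everything; the job is handed in, but I got no verdict back.

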